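# Unstack the spice tins into their coasters

## Task

Take the stack of three steel spice tins apart and stand each tin in the round wooden coaster of its own size: smallest in the smallest, middle one in the middle one, largest in the largest. The labelled food tin that was left in the largest round coaster belongs in the square one. Set everything down upright inside the rims without dropping or tipping it, and leave the mug and the jam jar standing where they are.

Things in the scene. Friction and masses are not known exactly. Their poses are not given: they have to be found in the camera images.
- tin_large: the largest plain round steel spice tin with a flat lid, straight-sided, 66 mm diameter, 40 mm tall, closed and full; at the start it is the bottom of the three-high stack, standing on the stove cover. Origin at the centre of its underside, z points up. 0.17 to 0.33 kg.
- tin_medium: middle-sized plain round steel spice tin with a flat lid, straight-sided, 50 mm diameter, 40 mm tall; at the start stands on the largest tin, within 3 mm of its centre. Origin at the centre of its underside, z points up. 0.1 to 0.2 kg.
- tin_small: the smallest plain round steel spice tin with a flat lid, straight-sided, 36 mm diameter, 40 mm tall; at the start stands on the middle-sized tin, within 3 mm of its centre: top of the stack. Origin at the centre of its underside, z points up. 0.05 to 0.11 kg.
- food_tin: food tin with a printed paper label, straight cylinder 57 mm diameter, 72 mm tall; at the start stands in the large round coaster, within 9 mm of its centre. Origin at the centre of its underside, z points up. 0.12 to 0.24 kg.
- round_large: the largest round dark wooden coaster with a raised rim, 104 mm outer diameter, recess 88 mm diameter; place of the largest steel tin, where the food tin stands at the start. Fixed. Origin at the centre of its underside, which lies on the wooden stove cover (cover top at z = 0.022 m); the recess floor is 6 mm and the rim top 10 mm above the origin; z points up.
- round_medium: middle-sized round dark wooden coaster with a raised rim, 82 mm outer diameter, recess 68 mm diameter; place of the middle-sized steel tin. Fixed. Origin at the centre of its underside, which lies on the wooden stove cover (cover top at z = 0.022 m); the recess floor is 6 mm and the rim top 10 mm above the origin; z points up.
- round_small: the smallest round dark wooden coaster with a raised rim, 66 mm outer diameter, recess 54 mm diameter; place of the smallest steel tin. Fixed. Origin at the centre of its underside, which lies on the wooden stove cover (cover top at z = 0.022 m); the recess floor is 6 mm and the rim top 10 mm above the origin; z points up.
- square: the square dark wooden coaster with a raised rim, 94 mm outside, recess 78 mm square; place of the food tin. x and y axes along its sides. Fixed. Origin at the centre of its underside, which lies on the wooden stove cover (cover top at z = 0.022 m); the recess floor is 6 mm and the rim top 10 mm above the origin; z points up.
- mug: loose mug, pink above and blue below, 86 mm diameter, 88 mm tall, handle reaching 117 mm over all along its y axis; bystander on the stove cover. Origin at the middle of its underside, z points up.
- jam: loose glass jam jar with a pale lid, 65 mm diameter, 94 mm tall; bystander on the stove cover. Origin at the centre of its underside, z points up.

How it is judged:
At the end, for the whole second after the job is handed in: Each tin stands flat inside its own coaster (underside 3 to 9.5 mm above the coaster's, tilt < 0.07 rad, centres within 14 mm large, 12 medium, 12 small, 17 food tin: anywhere inside the rim), released and at rest; mug and jam jar upright, moved < 25 mm (horizontal distance between tin_large and round_large below 0.014 m and z of tin_large in the frame of round_large between 0.003 and 0.0095 m and angle between each of tin_large, tin_medium, tin_small, food_tin's own z axis and vertical below 0.07 rad and linear speed of each of tin_large, tin_medium, tin_small, food_tin below 0.02 m/s and angular speed of each of tin_large, tin_medium, tin_small, food_tin below 0.2 rad/s and contact force between each of tin_large, tin_medium, tin_small, food_tin and the fingers below 0.1 N and horizontal distance between tin_medium and round_medium below 0.012 m and z of tin_medium in the frame of round_medium between 0.003 and 0.0095 m and horizontal distance between tin_small and round_small below 0.012 m and z of tin_small in the frame of round_small between 0.003 and 0.0095 m and horizontal distance between food_tin and square below 0.017 m and z of food_tin in the frame of square between 0.003 and 0.0095 m and distance of each of mug, jam from where it was at the start of the episode below 0.025 m and angle between each of mug, jam's own z axis and vertical below 0.1 rad); the robot touches nothing.
It fails at once if one of the four tins tips over (angle between any of tin_large, tin_medium, tin_small, food_tin's own z axis and vertical above 0.6 rad).
It fails at once if one of them is dropped or thrown (faster than 0.7 m/s while the fingers do not touch it) ((linear speed of tin_large above 0.7 m/s and contact force between tin_large and the fingers below 0.05 N) or (linear speed of tin_medium above 0.7 m/s and contact force between tin_medium and the fingers below 0.05 N) or (linear speed of tin_small above 0.7 m/s and contact force between tin_small and the fingers below 0.05 N) or (linear speed of food_tin above 0.7 m/s and contact force between food_tin and the fingers below 0.05 N)).
It fails at once if the mug or the jam jar is shifted by more than 25 mm or knocked over (distance of any of mug, jam from where it was at the start of the episode above 0.025 m or angle between any of mug, jam's own z axis and vertical above 0.4 rad).
It also fails if it takes over 93 s, if anything falls off the work surface, if the arm or the gripper's body presses on something with over 40 N, if the wrist force passes 120 N, or if a joint passes its speed limit or range.

## Robot

A 6-joint arm with a two-finger parallel gripper is mounted at the origin on a cart in front of the work surface, level with it; the furniture and walls round the work are solid. World frame = base frame: x ahead of the robot, y to its left, z up, the work surface at z = 0. Lengths are in m, angles in rad, forces in N, time in s.
With the tool pointing down it reaches from about 0.35 to 0.775 m from the base axis. Payload 7.3 kg.
Tool frame: the origin (TCP) lies at the very end of the fingers, on their centre line; the grasp point (between the pads) lies 19 mm behind it (robot.tcp_to_grasp is the distance from the TCP to the grasp point, in m); x points along the fingers, y is the direction in which the jaws open and shut, and the axes are right-handed (so a half turn about x gives the same grasp; the last joint's range is limited). The gripper opens to 92 mm and grips with 3 to 60 N. Pads are 19 mm wide; open, the fingers measure 130 mm over their backs; the gripper's body (75 mm by 190 mm) begins 47 mm behind the grasp point.
Start: joints at [-1.446, 0.342, 1.524, -0, 1.275, -0.146], TCP at [0.14, -0.506, 0.227] pointing down, gripper open.
Joint ranges: [-2.53, 2.53], [-0.77, 2.02], [0.04, 2.7], [-1, 4.14], [0.28, 2.66], [-3.11, 3.11]. Speed limits (rad/s): [2.57, 2.57, 3.14, 3.14, 3.14, 3.14].

## Interface

Orientations are given as [roll, pitch, yaw] about the fixed x, y, z axes, in that order (R = Rz(yaw) Ry(pitch) Rx(roll)).
In Python, from cell import robot gives the robot as it stands.
- The arm moves only by the tool move_arm, never from a script. Its argument "increments" is a list of rows, each a list of 4 numbers: the shift along the tool's x, y, z normalised to -1 to 1, where 1 is 40 cm, then the turn about the tool's x normalised to -1 to 1, where 1 is 60 degrees. In form: [[dx, dy, dz, twist], ...]. A call has 1 to 5 rows; each row is the pose to reach, as a shift and turn from the pose commanded when the call began, along the tool's axes at that moment; what a row does not reach only later rows make up. A row lasts 1/8 s, in which the tool goes at most 62.5 mm and 10.7 degrees, less where a joint would pass 70% of its speed; a pose out of reach is approached as far as the arm can. A call with a number of a shift or a turn outside -1 to 1 is refused whole. A call with a gripper value outside its range is refused whole. "gripper" is the closure, from 0 (fully open) to 1 (shut), set as the call begins (left out, the last holds). The fingers move at their own pace and stop on an object; "squeeze" is the grip in N (left out, the last holds). Time passes only in rows, so rows that repeat a pose let the fingers close. It gives the time, the measured TCP pose, the force and the opening at its end, in the units of the state.
- robot.observe(): the state, without advancing time (a new reading comes with each control period).
- robot.read_camera(name): name is "side" or "top" or "wrist"; returns the picture (420x560x3 uint8, red, green, blue); there is no depth.
- robot.camera_params(name): a dict with "fx", "fy", "cx", "cy" (pixels), "R" (3x3) and "t" (3): a world point X has camera coordinates R X + t; the wrist camera has in their place "tool_from_camera" (4x4, takes a point from camera to tool coordinates, whose origin is the TCP and whose axes are the tool frame's). Camera axes: x right, y down, z forward; pixel columns grow to the right and rows downward; lengths in m; the calibration is good to about 2 mm. A picture is of the moment at which its call begins: read the wrist's pose just before it. camera_params takes no time and is no camera call.
- robot.hand_in(): hands the job in, once; it reports no verdict.
The state is a dict: "time": time; "qpos": joint angles; "qvel": joint speeds; "joint_efforts": joint torques, N m; "tool_pos": TCP position; "tool_rot": TCP orientation; "contact_force": force on the tool from outside, world axes, zero at the start; "torque": the same for the moment, N m; "opening": finger opening in m.
Only numpy, scipy, OpenCV 4.12 (cv2) and the standard library are available. Lean on these libraries where they do the work, as an engineer would, in place of code of your own. Each camera call takes 0.05 s, during which the arm holds its last target.

## Working session

There is one attempt and no reset: what is moved stays moved. The work goes in short steps, Python scripts to look and compute and a tool call to move; the robot and the scene stay as the last step left them, time stands still between calls to the robot, and variables do not carry over. Pictures are saved under pics/ and viewed, and the job is handed in when it is done.

Besides the shell and the picture viewer there is one more tool, called after "Request:" as name([rows], argument=value, ...), one row to a line, values as JSON. move_arm: Moves the arm, as the interface text tells. Its arguments: {"type":"object","properties":{"increments":{"type":"array","items":{"type":"array","items":{"type":"number"}}},"gripper":{"type":"number"},"squeeze":{"type":"number"}},"required":["increments"]}

```bash
ls; mkdir -p pics
python3 - <<'E'
from cell import robot
import cv2,numpy as np
print(robot.observe())
for n in ["side","top","wrist"]:
    im=robot.read_camera(n); cv2.imwrite(f"pics/{n}0.png",im[:,:,::-1])
    p=robot.camera_params(n); print(n,{k:np.round(v,4).tolist() for k,v in p.items()})
E
```

```text
pics
{'time': 0.0, 'qpos': array([-1.44598675e+00,  3.42760890e-01,  1.52501492e+00, -2.15710718e-05,
        1.27535570e+00, -1.46007847e-01]), 'qvel': array([ 1.13893747e-03, -2.64306923e-03, -7.80682990e-05,  8.21898906e-04,
        7.62792778e-04, -9.76586323e-04]), 'joint_efforts': array([ 3.24854584e-03, -4.31232798e+01, -2.44221890e+01,  7.20433728e-02,
        5.57705818e-02, -1.08338377e-04]), 'tool_pos': array([ 0.14040908, -0.50546696,  0.22602587]), 'tool_rot': array([-1.70340097,  1.56925734,  1.7090154 ]), 'contact_force': array([ 0.33592458, -0.58078208,  0.0574153 ]), 'torque': array([-0.06511983,  0.03106378, -0.02444239]), 'opening': 0.09146815033241792}
side {'fx': 511.0514, 'fy': 511.0514, 'cx': 283.5195, 'cy': 207.5697, 'R': [[-0.971, -0.2388, -0.0125], [-0.113, 0.5041, -0.8562], [0.2107, -0.83, -0.5164]], 't': [0.5325, 0.1254, 1.268]}
top {'fx': 424.2441, 'fy': 424.2441, 'cx': 271.9631, 'cy': 213.7221, 'R': [[0.0044, -0.9997, 0.026], [-0.9952, -0.0069, -0.0971], [0.0973, -0.0254, -0.9949]], 't': [0.0213, 0.5415, 0.9763]}
wrist {'fx': 375.4885, 'fy': 375.4885, 'cx': 277.3782, 'cy': 212.6904, 'tool_from_camera': [[-0.0011, -0.2744, 0.9616, -0.1588], [1.0, -0.0004, 0.001, -0.0001], [0.0001, 0.9616, 0.2744, -0.0738], [0.0, 0.0, 0.0, 1.0]]}
```

View pics/top0.png

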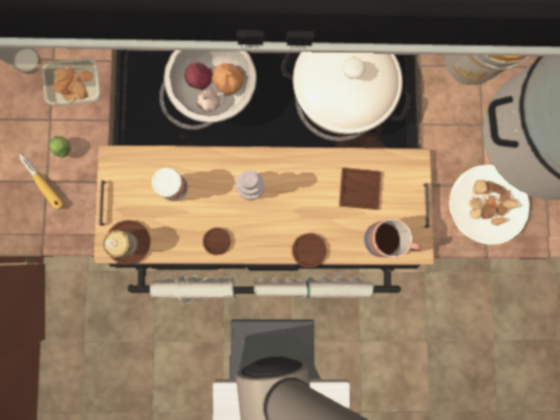

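View pics/side0.png

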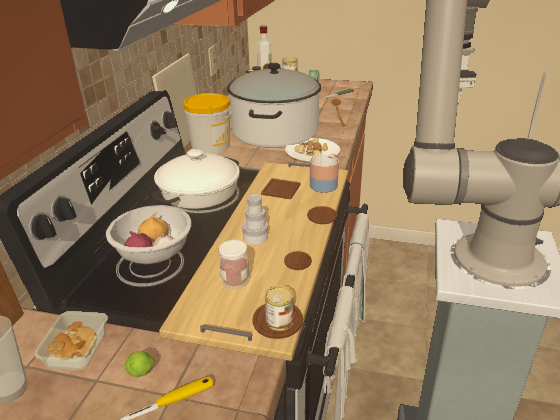

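View pics/wrist0.png

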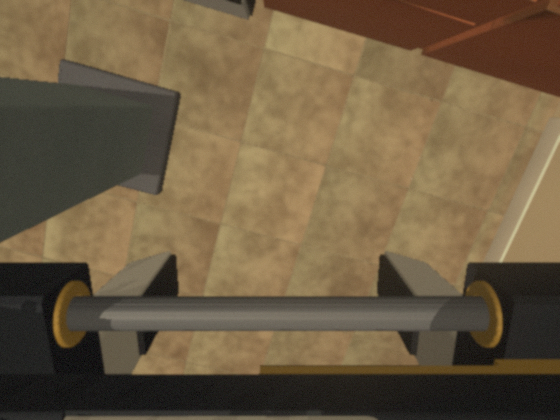

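The top view shows the food tin at (122,243) in the large coaster at (128,240), the small coaster at (217,241), the medium one at (310,250) and the square at (360,188). The stack is at (250,185), the jam jar at (168,183) and the mug at (388,238). The side view confirms this layout; the wrist view sees only floor.

```bash
cat > h.py <<'E'
import cv2,numpy as np
from cell import robot
from scipy.spatial.transform import Rotation as Ro
def ray(n,u,v,pose=None):
    p=robot.camera_params(n)
    d=np.array([(u-p['cx'])/p['fx'],(v-p['cy'])/p['fy'],1])
    if n=='wrist':
        T=np.array(p['tool_from_camera']); R=Ro.from_euler('xyz',pose['tool_rot']).as_matrix()
        return pose['tool_pos']+R@T[:3,3], R@T[:3,:3]@d
    R=np.array(p['R']);t=np.array(p['t']); return -R.T@t, R.T@d
def onz(n,u,v,z,pose=None):
    o,d=ray(n,u,v,pose); return o+d*(z-o[2])/d[2]
def proj(n,X,pose=None):
    p=robot.camera_params(n)
    if n=='wrist':
        T=np.array(p['tool_from_camera']); R=Ro.from_euler('xyz',pose['tool_rot']).as_matrix()
        Xt=R.T@(np.array(X)-pose['tool_pos']); c=T[:3,:3].T@(Xt-T[:3,3])
    else: c=np.array(p['R'])@X+np.array(p['t'])
    return p['fx']*c[0]/c[2]+p['cx'],p['fy']*c[1]/c[2]+p['cy']
E
python3 - <<'E'
from h import *
im=cv2.imread('pics/top0.png'); 
hsv=cv2.cvtColor(im,cv2.COLOR_BGR2HSV)
m=np.zeros(im.shape[:2],np.uint8); m[145:268,95:436]=1
m&=(im.max(2)<120).astype(np.uint8)
m=cv2.morphologyEx(m,cv2.MORPH_OPEN,np.ones((3,3),np.uint8))
cs,_=cv2.findContours(m,cv2.RETR_EXTERNAL,cv2.CHAIN_APPROX_NONE)
for c in cs:
    if cv2.contourArea(c)<150: continue
    P=np.array([onz('top',*q[0],0.032)[:2] for q in c])
    (x,y),r=cv2.minEnclosingCircle(P.astype(np.float32)); rr=cv2.minAreaRect((P*1000).astype(np.float32))
    M=cv2.moments(c); print(cv2.boundingRect(c),cv2.contourArea(c),'circ',round(x,4),round(y,4),round(2*r,4),rr)
cv2.imwrite('pics/t0z.png',cv2.resize(im[140:270,90:290],None,fx=4,fy=4,interpolation=2))
cv2.imwrite('pics/t0z2.png',cv2.resize(im[140:270,270:440],None,fx=4,fy=4,interpolation=2))
s=cv2.imread('pics/side0.png'); cv2.imwrite('pics/s0z.png',cv2.resize(s[140:340,180:360],None,fx=3,fy=3,interpolation=2))
E
```

```text
(204, 229, 26, 25) 486.0 circ 0.4761 0.1532 0.061 ((476.18804931640625, 153.31378173828125), (55.76324462890625, 58.154293060302734), 0.34143173694610596)
(375, 223, 25, 32) 586.0 circ 0.4842 -0.2487 0.0762 ((484.2177429199219, -246.46607971191406), (72.86674499511719, 56.944984436035156), 0.2539231777191162)
(111, 222, 308, 46) 2465.5 circ 0.4428 0.0381 0.7141 ((468.427490234375, 38.2322998046875), (103.84841918945312, 712.4285888671875), 0.20887914299964905)
(341, 169, 39, 39) 1269.5 circ 0.603 -0.1843 0.119 ((602.6715087890625, -184.13311767578125), (88.36754608154297, 87.39061737060547), 85.04822540283203)
```

View pics/t0z.png

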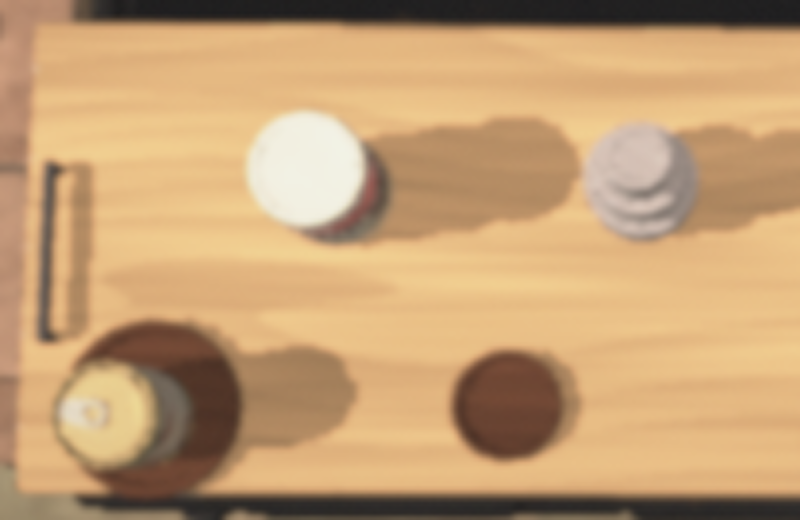

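View pics/s0z.png

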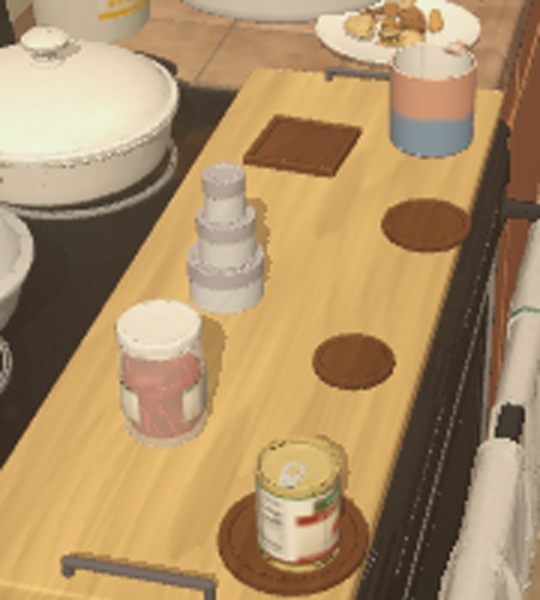

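View pics/t0z2.png

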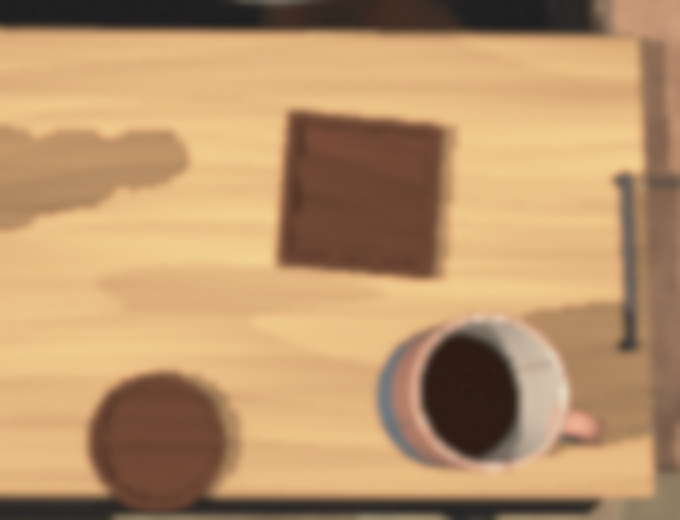

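Run:
```python
from h import *
from scipy.optimize import least_squares
im=cv2.imread('pics/top0.png').astype(int); b,g,r=im[...,0],im[...,1],im[...,2]
def fit(P):
    f=lambda q:np.hypot(P[:,0]-q[0],P[:,1]-q[1])-q[2]
    s=least_squares(f,[*P.mean(0),.03],loss='soft_l1',f_scale=.001); return np.round(s.x[:2],4),round(2*s.x[2],4),np.abs(f(s.x)).max().round(4)
brown=((r<140)&(r-b>25)).astype(np.uint8)
def blob(m,box):
    x0,y0,x1,y1=box; mm=np.zeros_like(m); mm[y0:y1,x0:x1]=m[y0:y1,x0:x1]
    cs,_=cv2.findContours(mm,cv2.RETR_EXTERNAL,cv2.CHAIN_APPROX_NONE); return max(cs,key=cv2.contourArea)[:,0]
for n,box in dict(small=(195,220,245,262),med=(285,225,340,275),large=(98,215,160,275)).items():
    c=blob(brown,box)
    if n=='large': c=c[(c[:,0]>112)&(((c[:,1]<232)|(c[:,1]>255)|(c[:,0]>135)))]
    P=np.array([onz('top',*q,0.0315)[:2] for q in c]); print(n,c.min(0),c.max(0),fit(P))
c=blob(brown,(330,160,395,218)); P=np.array([onz('top',*q,0.032)[:2]*1000 for q in c]); print('sq',cv2.minAreaRect(P.astype(np.float32)))
# stack top, food top, jam lid
for n,box,z,cond in [('smalltop',(236,166,268,204),.142,(r>0)&(r-b<40)),('jam',(148,160,190,205),.116,(b>170)),]:
    c=blob(cond.astype(np.uint8),box);P=np.array([onz('top',*q,z)[:2] for q in c]); print(n,c.min(0),c.max(0),fit(P))
# stack base: use side camera: report predicted pixel positions
print(onz('top',250,180.5,.142), onz('top',116.5,243,.1), onz('side',254.5,199,.142),onz('side',280,293,.1))
print(np.round(im[175:192,250].tolist()))
```

```text
small [203 228] [230 254] (array([0.4762, 0.1529]), np.float64(0.0608), np.float64(0.0023))
med [285 234] [339 272] (array([ 0.4475, -0.0658]), np.float64(0.0916), np.float64(0.0304))
large [113 221] [159 274] (array([0.4668, 0.3553]), np.float64(0.1079), np.float64(0.0293))
sq ((603.181640625, -184.4713897705078), (91.91072082519531, 90.69280242919922), 85.04150390625)
smalltop [237 172] [263 199] (array([0.5903, 0.0734]), np.float64(0.0558), np.float64(0.0021))
jam [152 168] [180 196] (array([0.6005, 0.2555]), np.float64(0.0607), np.float64(0.0012))
[0.59983948 0.07382322 0.142     ] [0.46848449 0.36076447 0.1       ] [0.59879043 0.08511394 0.142     ] [0.46537071 0.36178274 0.1       ]
[[182 194 214]
 [183 195 214]
 [184 195 215]
 [183 194 214]
 [181 193 213]
 [180 192 212]
 [180 192 212]
 [180 192 212]
 [179 191 211]
 [176 188 208]
 [175 187 206]
 [165 175 193]
 [136 145 159]
 [116 125 136]
 [135 144 158]
 [166 177 195]
 [184 195 214]]
```

Run:
```python
from h import *
print('med top',onz('top',309.5,250.5,.032),'side',onz('side',322,214.7,.032))
print('large top',onz('top',128.5,242.5,.032),'side',onz('side',180+294/3,140+540/3,.032))
print('small side',onz('side',298,260.3,.032))
print('sq side',onz('side',180+303/3,140+146/3,.032))
for X in [(.6,.074,.142),(.6,.074,.022)]: print(proj('side',X),proj('top',X))
s=cv2.imread('pics/side0.png');cv2.imwrite('pics/s0st.png',cv2.resize(s[185:255,220:300],None,fx=8,fy=8,interpolation=2))
t=cv2.imread('pics/top0.png');cv2.imwrite('pics/t0st.png',cv2.resize(t[165:205,225:280],None,fx=12,fy=12,interpolation=2))
```

```text
med top [ 0.45510737 -0.06349558  0.032     ] side [ 0.4534063  -0.05420189  0.032     ]
large top [0.47159537 0.35619913 0.032     ] side [0.46935072 0.36719258 0.032     ]
small side [0.47292644 0.16087965 0.032     ]
sq side [ 0.59800725 -0.17187237  0.032     ]
(np.float64(255.31856989276267), np.float64(196.73625842353556)) (np.float64(249.9165178450751), np.float64(180.42381680757708))
(np.float64(257.2192993980801), np.float64(236.97475507178757)) (np.float64(251.2128451306637), np.float64(189.24855226219788))
```

View pics/s0st.png

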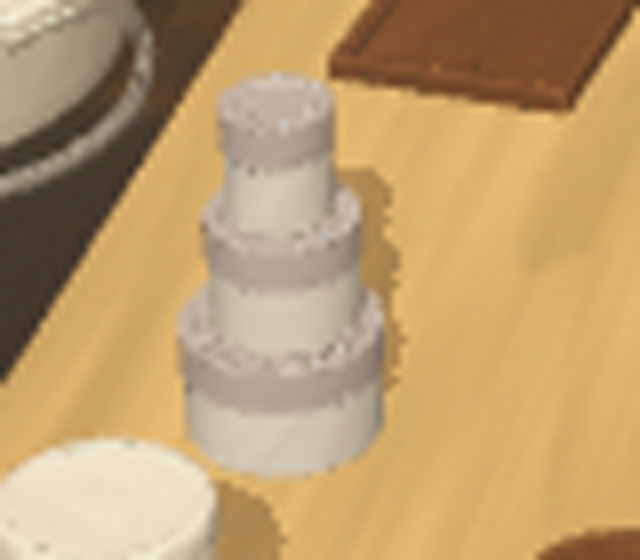

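View pics/t0st.png

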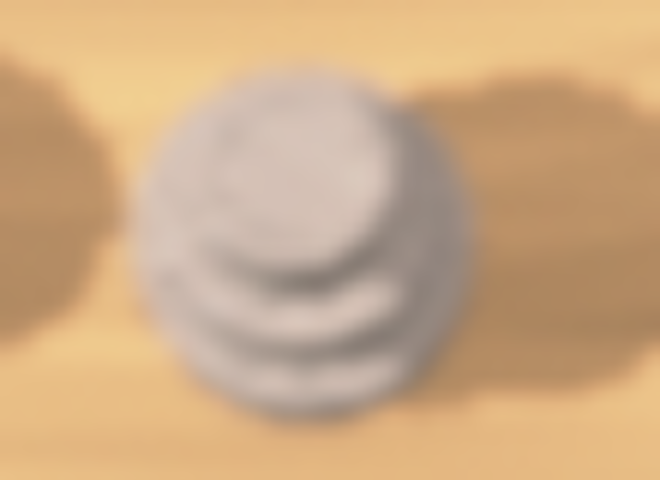

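```bash
cat >> h.py <<'E'
def go(target,yaw_tool_y=None):
    o=robot.observe(); R=Ro.from_euler('xyz',o['tool_rot']).as_matrix()
    d=R.T@(np.array(target)-o['tool_pos'])
    print('pos',np.round(o['tool_pos'],4),'ty',np.round(R[:,1],3),'tz',np.round(R[:,2],3),'tx',np.round(R[:,0],3),'open',round(o['opening'],4),'F',np.round(o['contact_force'],1),'t',round(o['time'],2))
    print('shift norm',np.round(d/.4,4))
    # twist so that tool y -> +-world y
    a=np.degrees(np.arctan2(np.array([0,1,0])@R[:,2],np.array([0,1,0])@R[:,1])); print('twist to +y deg',a.round(2),'norm',(a/60).round(4))
E
python3 -c "
from h import *
go([.14,-.506,.3]); go([.6,.074,.3])"
```

```text
pos [ 0.1404 -0.5056  0.2262] ty [ 0.268 -0.964 -0.001] tz [-0.964 -0.268 -0.   ] tx [-0.     0.001 -1.   ] open 0.0916 F [0.3 0.  0.3] t 0.15
shift norm [-0.1845  0.0006  0.0013]
twist to +y deg -164.48 norm -2.7414
pos [ 0.1404 -0.5056  0.2262] ty [ 0.268 -0.964 -0.001] tz [-0.964 -0.268 -0.   ] tx [-0.     0.001 -1.   ] open 0.0916 F [0.3 0.  0.3] t 0.15
shift norm [-0.183  -1.0889 -1.4947]
twist to +y deg -164.48 norm -2.7414
```

Request:
move_arm([
  [-0.12,0,0,0.1],
  [-0.26,0,0,0.2],
  [-0.26,0,0,0.259],
  [-0.26,0,0,0.259],
])

```text
time: 0.65
tool_pos: [0.1404, -0.5057, 0.3307]
tool_rot: [1.187, 1.571, -1.954]
contact_force: [0.1, -1.0, 0.6]
opening: 0.0915
```

```bash
python3 -c "
from h import *
go([.53,.07,.33])"
```

```text
pos [ 0.1404 -0.5057  0.3307] ty [ 0. -1.  0.] tz [-1. -0.  0.] tx [-0. -0. -1.] open 0.0915 F [ 0.1 -1.   0.6] t 0.65
shift norm [ 0.0017 -1.4391 -0.9742]
twist to +y deg -179.99 norm -2.9998
```

Request:
move_arm([
  [0,-0.1,-0.12,0],
  [0,-0.22,-0.24,0],
  [0,-0.34,-0.35,0],
  [0,-0.46,-0.45,0],
  [0,-0.58,-0.54,0],
])

```text
time: 1.27
tool_pos: [0.354, -0.2763, 0.3297]
tool_rot: [-0.863, 1.569, 2.279]
contact_force: [0.3, -0.2, 0.8]
opening: 0.0917
```

Request:
move_arm([
  [0,-0.12,-0.07,0],
  [0,-0.24,-0.14,0],
  [0,-0.36,-0.21,0],
  [0,-0.48,-0.28,0],
  [0,-0.6,-0.35,0],
])

```text
time: 1.9
tool_pos: [0.4936, -0.0365, 0.3296]
tool_rot: [-0.108, 1.569, 3.035]
contact_force: [-0.0, -0.4, 0.5]
opening: 0.0919
```

Request:
move_arm([
  [0,-0.13,-0.04,0],
  [0,-0.26,-0.08,0],
  [0,-0.26,-0.08,0],
  [0,-0.26,-0.08,0],
])

```text
time: 2.4
tool_pos: [0.5249, 0.0654, 0.3297]
tool_rot: [0.26, 1.569, -2.881]
contact_force: [0.7, -0.2, -1.4]
opening: 0.0916
```

Run:
```python
from h import *
go([.6,.074,.11]); o=robot.observe()
im=robot.read_camera('wrist'); cv2.imwrite('pics/w1.png',im[:,:,::-1])
for X in [(.6,.074,.142),(.4762,.153,.032),(.455,-.0635,.032)]: print(proj('wrist',X,o))
```

```text
pos [0.5249 0.0654 0.3297] ty [ 0.001 -1.     0.001] tz [-1.    -0.001  0.002] tx [-0.002 -0.001 -1.   ] open 0.0916 F [ 0.7 -0.2 -1.4] t 2.4
shift norm [ 0.5489 -0.0217 -0.1889]
twist to +y deg -179.94 norm -2.9991
(np.float64(267.2092882949046), np.float64(103.70825393537791))
(np.float64(207.18530863688818), np.float64(206.35646727432788))
(np.float64(377.931264338692), np.float64(222.49326358912506))
```

View pics/w1.png

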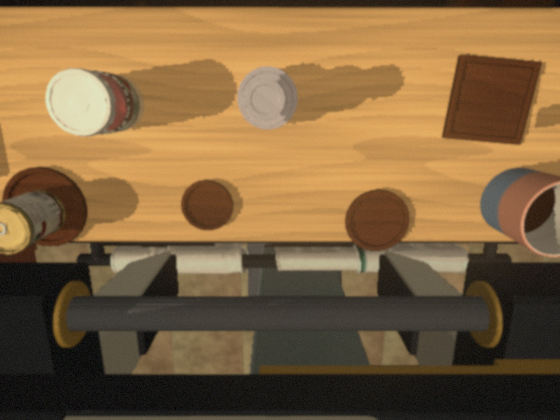

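The wrist view shows the stack concentric at (267,97), the small coaster at (208,204), the medium one at (378,219), the square at (492,99), the jam lid at (80,102) and the large coaster at (45,205). I'll measure from this view.

Run:
```python
from h import *
from scipy.optimize import least_squares
o=robot.observe()
im=cv2.imread('pics/w1.png').astype(int); b,g,r=im[...,0],im[...,1],im[...,2]
def fit(P):
    f=lambda q:np.hypot(P[:,0]-q[0],P[:,1]-q[1])-q[2]
    s=least_squares(f,[*P.mean(0),.03],loss='soft_l1',f_scale=.001); return np.round(s.x[:2],4),round(2*s.x[2],4),np.abs(f(s.x)).max().round(4)
def blob(m,box):
    x0,y0,x1,y1=box; mm=np.zeros(m.shape,np.uint8); mm[y0:y1,x0:x1]=m[y0:y1,x0:x1]
    cs,_=cv2.findContours(mm,cv2.RETR_EXTERNAL,cv2.CHAIN_APPROX_NONE); return max(cs,key=cv2.contourArea)[:,0]
brown=(r<135)&(r-b>20)
for n,box in dict(small=(175,170,240,238),med=(340,182,415,240)).items():
    c=blob(brown,box); c=c[c[:,1]<236]
    for z in (.032,): 
        P=np.array([onz('wrist',*q,z,o)[:2] for q in c]); print(n,c.min(0),c.max(0),fit(P))
c=blob(brown,(435,45,550,152)); P=np.array([onz('wrist',*q,.032,o)[:2]*1000 for q in c]); print('sq',cv2.minAreaRect(P.astype(np.float32)))
c=blob(brown,(0,160,95,250)); k=(c[:,1]<180)|(c[:,0]>70); P=np.array([onz('wrist',*q,.032,o)[:2] for q in c[k]]); print('large',fit(P))
c=blob((r-b<45)&(r>130),(225,60,302,140)); P=np.array([onz('wrist',*q,.062,o)[:2] for q in c]); print('tinL outline',c.min(0),c.max(0),fit(P))
cv2.imwrite('pics/w1z.png',cv2.resize(im[60:140,225:310].astype(np.uint8),None,fx=8,fy=8,interpolation=2))
```

```text
small [182 180] [234 229] (array([0.4783, 0.1519]), np.float64(0.0645), np.float64(0.0015))
med [346 189] [410 235] (array([ 0.4576, -0.0632]), np.float64(0.0813), np.float64(0.0013))
sq ((604.4227905273438, -184.80604553222656), (97.41484832763672, 93.43818664550781), 84.87810516357422)
large (array([0.4694, 0.3559]), np.float64(0.114), np.float64(0.0134))
tinL outline [239  68] [296 127] (array([0.6064, 0.075 ]), np.float64(0.0619), np.float64(0.0012))
```

View pics/w1z.png

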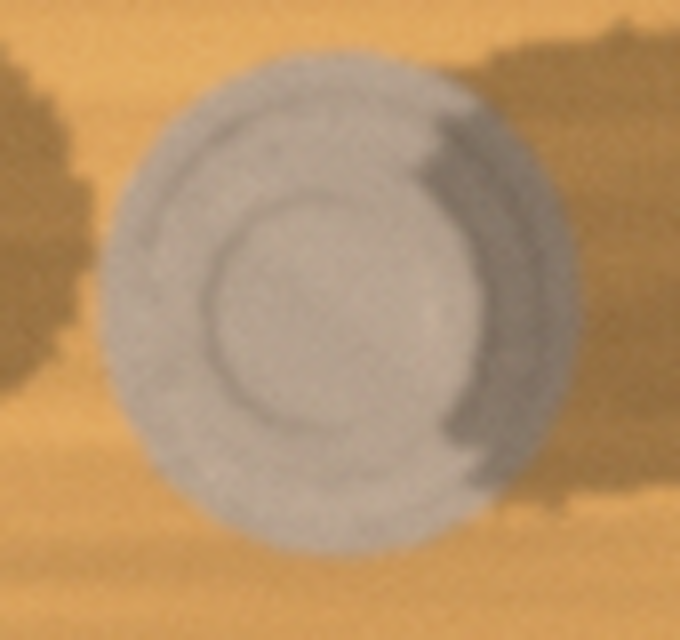

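Run:
```python
from h import *
o=robot.observe()
p=onz('wrist',267.5,99,.142,o); print(p); go([p[0],p[1],.108])
print('L',onz('wrist',267.5,97.6,.062,o),onz('wrist',0,0,0,o)[:0])
```

```text
[0.60418202 0.07302073 0.142     ]
pos [0.525  0.0648 0.3301] ty [-0.    -1.     0.001] tz [-1.     0.     0.002] tx [-0.002 -0.001 -1.   ] open 0.0918 F [-0.6  0.2 -0.2] t 2.45
shift norm [ 0.5548 -0.021  -0.1988]
twist to +y deg 179.97 norm 2.9995
L [0.60682225 0.07489306 0.062     ] []
```

Request:
move_arm([
  [0.05,-0.02,-0.1,0],
  [0.15,-0.021,-0.198,0],
  [0.28,-0.021,-0.198,0],
  [0.4,-0.021,-0.198,0],
  [0.4,-0.021,-0.198,0],
])

```text
time: 3.08
tool_pos: [0.6021, 0.0723, 0.1671]
tool_rot: [0.027, 1.562, -3.117]
contact_force: [0.3, 0.7, 0.1]
opening: 0.0921
```

Run:
```python
from h import *
o=robot.observe()
im=robot.read_camera('wrist'); cv2.imwrite('pics/w2.png',im[:,:,::-1])
go([.604,.0735,.108]); print(proj('wrist',[.604,.0735,.142],o))
```

```text
pos [0.6041 0.0726 0.1703] ty [-0.002 -1.     0.   ] tz [-1.     0.002  0.003] tx [-0.003 -0.    -1.   ] open 0.092 F [0.4 0.2 1.2] t 3.12
shift norm [ 0.1557 -0.0023 -0.0003]
twist to +y deg 179.88 norm 2.998
(np.float64(274.770560241509), np.float64(248.1723943761424))
```

View pics/w2.png

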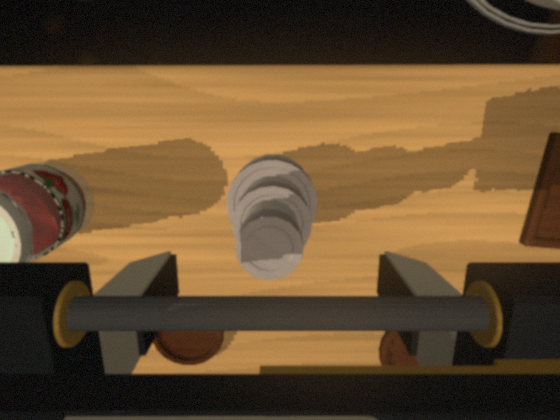

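The stack's top lid is centred near (270,247), against a predicted (275,248), so it is about 2 mm further in y. Descending now.

Request:
move_arm([
  [0.08,-0.006,0,0],
  [0.155,-0.006,0,0],
  [0.155,-0.006,0,0],
])

```text
time: 3.5
tool_pos: [0.6047, 0.0758, 0.1096]
tool_rot: [0.935, 1.571, -2.208]
contact_force: [0.0, -0.8, 1.1]
opening: 0.0916
```

Request:
move_arm([
  [0,0,0,0],
  [0,0,0,0],
  [0,0,0,0],
  [0,0,0,0],
  [0,0,0,0],
], gripper=1, squeeze=12)

```text
time: 4.12
tool_pos: [0.6046, 0.0764, 0.1088]
tool_rot: [1.688, 1.571, -1.454]
contact_force: [-0.6, -0.3, 0.3]
opening: 0.0462
```

Request:
move_arm([
  [0,0,0,0],
  [0,0,0,0],
  [0,0,0,0],
])

```text
time: 4.5
tool_pos: [0.6046, 0.0764, 0.1086]
tool_rot: [0.08, 1.571, -3.062]
contact_force: [-0.4, -0.5, 0.9]
opening: 0.0359
```

Gripped: the opening is 36 mm. I'll lift gently.

Request:
move_arm([
  [-0.02,0,0,0],
  [-0.06,0,0,0],
  [-0.1,0,0,0],
  [-0.12,0,0,0],
  [-0.12,0,0,0],
])

```text
time: 5.12
tool_pos: [0.605, 0.0764, 0.1578]
tool_rot: [3.077, 1.569, -0.065]
contact_force: [-0.7, -0.0, -1.6]
opening: 0.0358
```

Run:
```python
from h import *
im=robot.read_camera('side'); cv2.imwrite('pics/s3.png',im[:,:,::-1])
go([.478,.152,.16])
```

```text
pos [0.6046 0.0764 0.1569] ty [-0. -1.  0.] tz [-1.  0. -0.] tx [ 0. -0. -1.] open 0.0359 F [-0.6 -0.3 -0.9] t 5.17
shift norm [-0.0079 -0.1889  0.3165]
twist to +y deg 179.98 norm 2.9996
```

View pics/s3.png

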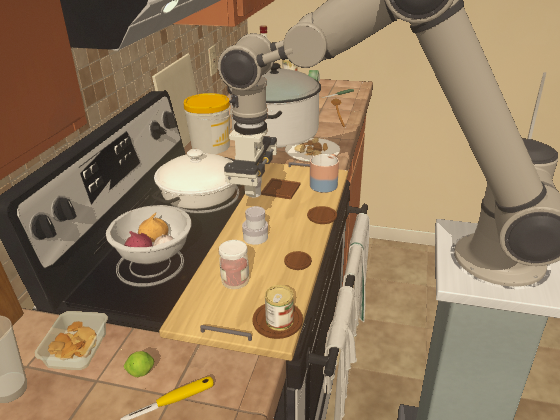

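Request:
move_arm([
  [0,-0.03,0.06,0],
  [0,-0.08,0.14,0],
  [0,-0.135,0.22,0],
  [0,-0.18,0.3,0],
  [0,-0.189,0.318,0],
])

```text
time: 5.8
tool_pos: [0.4754, 0.1528, 0.1563]
tool_rot: [0.136, 1.569, -3.004]
contact_force: [0.6, -0.7, -0.4]
opening: 0.0354
```

Request:
move_arm([
  [0.03,0,0,0],
  [0.09,0,0,0],
  [0.16,0,0,0],
  [0.22,0,0,0],
  [0.25,0,0,0],
])

```text
time: 6.42
tool_pos: [0.4774, 0.1512, 0.0545]
tool_rot: [0.249, 1.568, -2.894]
contact_force: [0.8, -0.3, -0.5]
opening: 0.0356
```

Run:
```python
from h import *
o=robot.observe()
im=robot.read_camera('wrist'); cv2.imwrite('pics/w4.png',im[:,:,::-1])
go([.4775,.1522,.0345])
```

```text
pos [0.4769 0.1512 0.0539] ty [-0.001 -1.     0.001] tz [-1.     0.001  0.004] tx [-0.004 -0.001 -1.   ] open 0.0359 F [-0.7  0.3 -1.3] t 6.47
shift norm [ 0.0484 -0.0025 -0.0017]
twist to +y deg 179.92 norm 2.9986
```

View pics/w4.png

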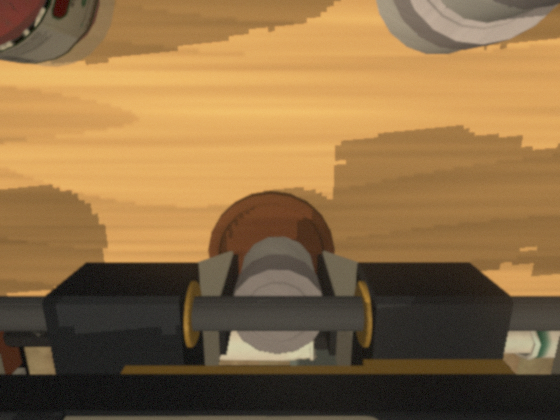

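Request:
move_arm([
  [0.016,-0.007,0,0],
  [0.032,-0.007,0,0],
  [0.046,-0.007,0,0],
  [0.05,-0.007,0,0],
  [0.05,-0.007,0,0],
])

```text
time: 7.1
tool_pos: [0.4775, 0.1548, 0.0368]
tool_rot: [2.44, 1.571, -0.702]
contact_force: [0.4, 0.4, -1.2]
opening: 0.0359
```

Request:
move_arm([
  [0.002,0,0,0],
  [0.004,0,0,0],
  [0.004,0,0,0],
])

```text
time: 7.48
tool_pos: [0.4775, 0.1548, 0.0351]
tool_rot: [2.575, 1.571, -0.567]
contact_force: [-0.5, -0.1, -1.1]
opening: 0.0357
```

Request:
move_arm([
  [0.002,0,0,0],
  [0.004,0,0,0],
  [0.004,0,0,0],
])

```text
time: 7.85
tool_pos: [0.4776, 0.1548, 0.0345]
tool_rot: [3.046, 1.57, -0.096]
contact_force: [-3.4, -0.8, 9.6]
opening: 0.0355
```

Contact at 10 N: the tin is seated. Releasing.

Request:
move_arm([
  [-0.002,0,0,0],
  [-0.002,0,0,0],
  [-0.002,0,0,0],
  [-0.002,0,0,0],
], gripper=0)

```text
time: 8.35
tool_pos: [0.4774, 0.1548, 0.0341]
tool_rot: [0.479, 1.571, -2.663]
contact_force: [-1.4, -0.3, -0.2]
opening: 0.071
```

Request:
move_arm([
  [-0.05,0,0,0],
  [-0.15,0,0,0],
  [-0.3,0,0,0],
  [-0.4,0,0,0],
  [-0.4,0,0,0],
])

```text
time: 8.98
tool_pos: [0.4792, 0.1552, 0.1975]
tool_rot: [-2.991, 1.564, 0.15]
contact_force: [1.1, -0.5, -0.4]
opening: 0.0922
```

Run:
```python
from h import *
o=robot.observe()
im=robot.read_camera('wrist'); cv2.imwrite('pics/w5.png',im[:,:,::-1])
go([.605,.075,.2])
```

```text
pos [0.4779 0.1549 0.1953] ty [-0. -1. -0.] tz [-1.     0.    -0.003] tx [ 0.003  0.    -1.   ] open 0.0915 F [-0.6 -1.1 -0.8] t 9.03
shift norm [-0.011   0.1997 -0.3178]
twist to +y deg 179.98 norm 2.9996
```

View pics/w5.png

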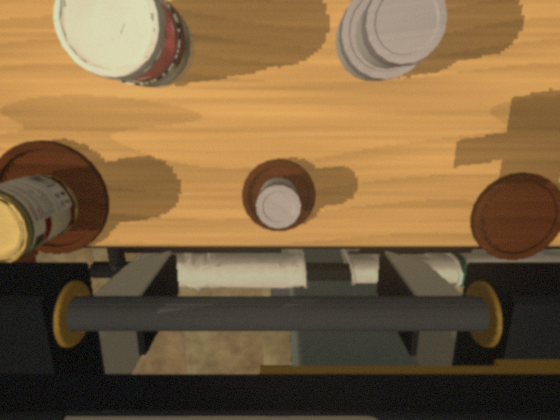

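The small tin stands centred in its coaster at (279,203). The middle tin's lid is at about (403,25).

Run:
```python
from h import *
o=robot.observe(); print(onz('wrist',404,26,.102,o), onz('wrist',279,205,.068,o))
```

```text
[0.59888158 0.07715266 0.102     ] [0.47686795 0.15343182 0.068     ]
```

Request:
move_arm([
  [0,0.04,-0.06,0],
  [0,0.09,-0.15,0],
  [0,0.15,-0.24,0],
  [0,0.195,-0.318,0],
  [0,0.195,-0.318,0],
])

```text
time: 9.65
tool_pos: [0.6052, 0.0752, 0.1914]
tool_rot: [0.105, 1.567, -3.039]
contact_force: [-0.6, 0.4, -0.5]
opening: 0.0919
```

Request:
move_arm([
  [0.05,0,0,0],
  [0.13,0,0,0],
  [0.13,0,0,0],
])

```text
time: 10.02
tool_pos: [0.6016, 0.0773, 0.1389]
tool_rot: [-0.008, 1.563, 3.134]
contact_force: [0.9, 0.6, 0.1]
opening: 0.0919
```

Run:
```python
from h import *
o=robot.observe()
im=robot.read_camera('wrist'); cv2.imwrite('pics/w6.png',im[:,:,::-1])
go([.605,.0755,.069]); print(proj('wrist',[.605,.0755,.102],o))
```

```text
pos [0.603  0.0773 0.1409] ty [ 0. -1. -0.] tz [-1.    -0.     0.004] tx [-0.004  0.    -1.   ] open 0.0919 F [ 0.5 -0.5  0.3] t 10.07
shift norm [ 0.1798  0.0045 -0.0056]
twist to +y deg -179.99 norm -2.9999
(np.float64(280.40960503463884), np.float64(237.63731427212997))
```

View pics/w6.png

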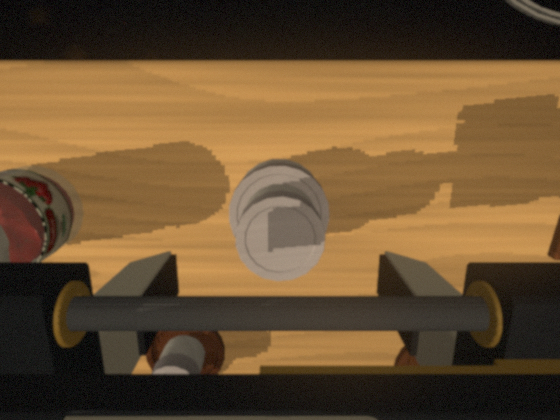

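The middle lid is centred at (281,235), as predicted. Descending and gripping.

Request:
move_arm([
  [0.09,0,-0.004,0],
  [0.175,0,-0.004,0],
  [0.175,0,-0.004,0],
])

```text
time: 10.45
tool_pos: [0.6047, 0.0771, 0.0711]
tool_rot: [0.009, 1.567, -3.133]
contact_force: [-0.2, -0.2, -0.3]
opening: 0.0919
```

Request:
move_arm([
  [0,0,0,0],
  [0,0,0,0],
  [0,0,0,0],
  [0,0,0,0],
  [0,0,0,0],
], gripper=1, squeeze=16)

```text
time: 11.08
tool_pos: [0.6063, 0.0766, 0.0726]
tool_rot: [2.483, 1.57, -0.659]
contact_force: [-0.5, -1.2, 2.9]
opening: 0.0495
```

Request:
move_arm([
  [0,0,0,0],
  [0,0,0,0],
])

```text
time: 11.32
tool_pos: [0.6063, 0.0766, 0.0726]
tool_rot: [2.557, 1.57, -0.585]
contact_force: [0.2, -0.9, 4.0]
opening: 0.0498
```

Request:
move_arm([
  [-0.02,0,0,0],
  [-0.06,0,0,0],
  [-0.12,0,0,0],
  [-0.2,0,0,0],
  [-0.2,0,0,0],
])

```text
time: 11.95
tool_pos: [0.608, 0.0769, 0.1558]
tool_rot: [-3.141, 1.564, 0.001]
contact_force: [0.3, 0.1, -2.4]
opening: 0.0493
```

Run:
```python
from h import *
im=robot.read_camera('side'); cv2.imwrite('pics/s7.png',cv2.resize(im[120:320,170:370,::-1],None,fx=3,fy=3))
go([.457,-.063,.15])
```

```text
pos [0.6068 0.0768 0.1537] ty [-0. -1.  0.] tz [-1.     0.    -0.003] tx [ 0.003 -0.    -1.   ] open 0.0495 F [ 0.2 -0.8 -2.9] t 12.0
shift norm [0.0082 0.3497 0.3744]
twist to +y deg 179.98 norm 2.9997
```

View pics/s7.png

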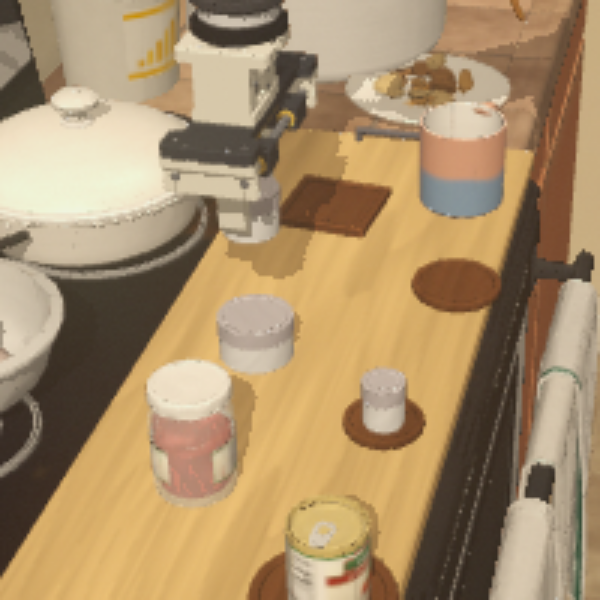

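Request:
move_arm([
  [0,0.04,0.04,0],
  [0,0.11,0.12,0],
  [0,0.19,0.2,0],
  [0,0.27,0.29,0],
  [0,0.32,0.345,0],
])

```text
time: 12.62
tool_pos: [0.4657, -0.0519, 0.1512]
tool_rot: [-0.181, 1.568, 2.959]
contact_force: [0.5, -1.1, -1.8]
opening: 0.0498
```

Request:
move_arm([
  [0.02,0.03,0.029,0],
  [0.08,0.03,0.029,0],
  [0.15,0.03,0.029,0],
  [0.21,0.03,0.029,0],
  [0.23,0.03,0.029,0],
])

```text
time: 13.25
tool_pos: [0.4556, -0.0626, 0.0583]
tool_rot: [-0.318, 1.567, 2.823]
contact_force: [-0.8, -0.8, -2.7]
opening: 0.05
```

Run:
```python
from h import *
o=robot.observe()
im=robot.read_camera('wrist'); cv2.imwrite('pics/w8.png',im[:,:,::-1])
go([.457,-.063,.0386])
```

```text
pos [ 0.4556 -0.0627  0.0583] ty [-0.    -1.    -0.001] tz [-1.     0.     0.003] tx [-0.003  0.001 -1.   ] open 0.0496 F [-1.1  0.1 -2.3] t 13.3
shift norm [ 0.0491  0.0008 -0.0036]
twist to +y deg 179.99 norm 2.9998
```

View pics/w8.png

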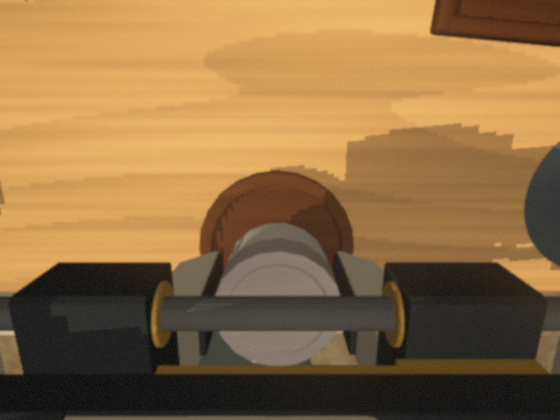

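The coaster is centred at u≈277 and the tin at 278, so they are aligned. Lowering.

Request:
move_arm([
  [0.015,0,-0.003,0],
  [0.03,0,-0.003,0],
  [0.042,0,-0.003,0],
  [0.046,0,-0.003,0],
  [0.046,0,-0.003,0],
])

```text
time: 13.92
tool_pos: [0.4578, -0.0632, 0.0419]
tool_rot: [2.183, 1.571, -0.959]
contact_force: [-0.3, -0.1, -1.2]
opening: 0.0498
```

Request:
move_arm([
  [0.002,0,0,0],
  [0.004,0,0,0],
  [0.004,0,0,0],
])

```text
time: 14.3
tool_pos: [0.4577, -0.0632, 0.0403]
tool_rot: [1.362, 1.571, -1.78]
contact_force: [0.4, 0.3, -2.2]
opening: 0.0498
```

Request:
move_arm([
  [0.002,0,0,0],
  [0.004,0,0,0],
  [0.004,0,0,0],
])

```text
time: 14.68
tool_pos: [0.4577, -0.0632, 0.0387]
tool_rot: [0.474, 1.571, -2.668]
contact_force: [-1.1, -0.1, -2.5]
opening: 0.0498
```

Request:
move_arm([
  [0.002,0,0,0],
  [0.004,0,0,0],
  [0.004,0,0,0],
])

```text
time: 15.05
tool_pos: [0.4578, -0.0632, 0.0385]
tool_rot: [2.649, 1.57, -0.493]
contact_force: [-6.1, 1.6, 16.3]
opening: 0.0497
```

Seated. Releasing, then retreating.

Request:
move_arm([
  [-0.003,0,0,0],
  [-0.003,0,0,0],
  [-0.003,0,0,0],
  [-0.003,0,0,0],
], gripper=0)

```text
time: 15.55
tool_pos: [0.4577, -0.0632, 0.0382]
tool_rot: [0.17, 1.571, -2.972]
contact_force: [-0.6, 1.1, -0.1]
opening: 0.0853
```

Request:
move_arm([
  [-0.05,0,0,0],
  [-0.15,0,0,0],
  [-0.3,0,0,0],
  [-0.45,0,0,0],
  [-0.5,0,0,0],
])

```text
time: 16.18
tool_pos: [0.4591, -0.0635, 0.242]
tool_rot: [2.826, 1.564, -0.316]
contact_force: [0.1, -0.9, -0.5]
opening: 0.0918
```

Run:
```python
from h import *
o=robot.observe()
im=robot.read_camera('wrist'); cv2.imwrite('pics/w9.png',im[:,:,::-1])
go([.43,.34,.26])
```

```text
pos [ 0.4595 -0.0636  0.243 ] ty [-0.    -1.     0.002] tz [-1.     0.    -0.008] tx [ 0.008 -0.002 -1.   ] open 0.0915 F [ 0.9 -0.2  0.9] t 16.23
shift norm [-0.0455 -1.009   0.0738]
twist to +y deg 179.98 norm 2.9997
```

View pics/w9.png

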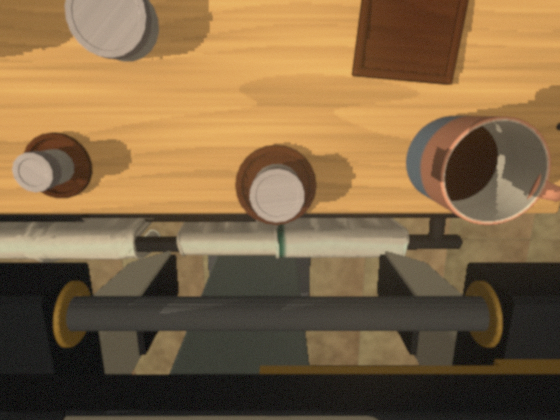

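The middle tin stands in its coaster (lid at (277,192)). Next is the food tin.

Request:
move_arm([
  [0,-0.12,0.01,0],
  [0,-0.24,0.02,0],
  [0,-0.36,0.04,0],
  [0,-0.48,0.06,0],
  [0,-0.6,0.08,0],
])

```text
time: 16.85
tool_pos: [0.4251, 0.1782, 0.2372]
tool_rot: [0.337, 1.569, -2.805]
contact_force: [1.0, 0.7, -0.2]
opening: 0.092
```

Request:
move_arm([
  [0,-0.12,0,0],
  [0,-0.24,0,0],
  [0,-0.36,0,0],
  [0,-0.43,0,0],
  [0,-0.43,0,0],
])

```text
time: 17.48
tool_pos: [0.4251, 0.3501, 0.2366]
tool_rot: [0.526, 1.568, -2.613]
contact_force: [1.0, 0.4, -0.2]
opening: 0.0919
```

Run:
```python
from h import *
o=robot.observe()
im=robot.read_camera('wrist'); cv2.imwrite('pics/w10.png',im[:,:,::-1])
go([.469,.36,.12])
print(proj('wrist',[.469,.36,.1],o),proj('wrist',[.47,.356,.032],o))
```

```text
pos [0.4253 0.349  0.2368] ty [ 0.001 -1.     0.002] tz [-1.    -0.001  0.002] tx [-0.002 -0.002 -1.   ] open 0.0918 F [ 0.  -0.2  0.1] t 17.52
shift norm [ 0.2918 -0.028  -0.1098]
twist to +y deg -179.94 norm -2.9989
(np.float64(264.2580209938955), np.float64(145.30886103879777)) (np.float64(270.6938490295203), np.float64(136.8496572898586))
```

View pics/w10.png

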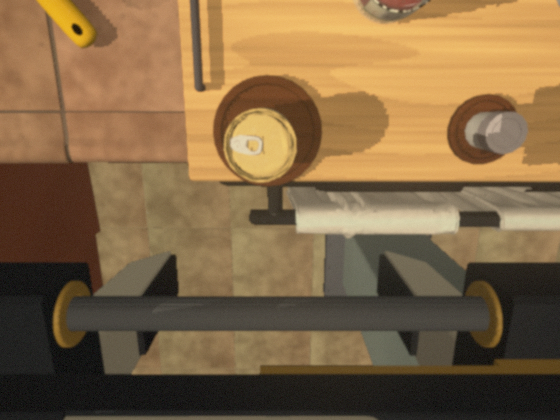

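Run:
```python
from h import *
o=robot.observe(); 
p=onz('wrist',260.5,146,.1,o); print(p, onz('wrist',221,146,.1,o)-onz('wrist',299,146,.1,o))
for u,v in [(267.5,130),(213,130),(322,130),(267.5,75),(267.5,186)]: print(onz('wrist',u,v,.032,o))
go([p[0],p[1],.058])
```

```text
[0.46864772 0.3616409  0.1       ] [-4.78433456e-05  6.07455056e-02  0.00000000e+00]
[0.47656855 0.35767401 0.032     ]
[0.47652211 0.40927083 0.032     ]
[0.47661503 0.30603721 0.032     ]
[0.52560483 0.3573706  0.032     ]
[0.42248832 0.35800863 0.032     ]
pos [0.4253 0.349  0.2368] ty [ 0.001 -1.     0.002] tz [-1.    -0.001  0.002] tx [-0.002 -0.002 -1.   ] open 0.0918 F [ 0.  -0.2  0.1] t 17.52
shift norm [ 0.4468 -0.0323 -0.1092]
twist to +y deg -179.94 norm -2.9989
```

The food lid is centred at (260,146), giving (0.4686, 0.3616). The large coaster is at about (0.474, 0.3577), with a measured diameter of 103 mm.

Request:
move_arm([
  [0,-0.03,-0.1,0],
  [0.09,-0.032,-0.109,0],
  [0.2,-0.032,-0.109,0],
  [0.32,-0.032,-0.109,0],
  [0.445,-0.032,-0.109,0],
])

```text
time: 18.15
tool_pos: [0.4698, 0.36, 0.0589]
tool_rot: [2.147, 1.57, -0.997]
contact_force: [0.4, 0.2, -0.4]
opening: 0.0916
```

Request:
move_arm([
  [0,0,0,0],
  [0,0,0,0],
  [0,0,0,0],
  [0,0,0,0],
  [0,0,0,0],
], gripper=1, squeeze=18)

```text
time: 18.77
tool_pos: [0.4706, 0.3625, 0.0623]
tool_rot: [-2.595, 1.567, 0.547]
contact_force: [-0.5, 1.0, 7.0]
opening: 0.057
```

Request:
move_arm([
  [0,0,0,0],
])

```text
time: 18.9
tool_pos: [0.4705, 0.3625, 0.0623]
tool_rot: [-2.605, 1.567, 0.536]
contact_force: [-0.5, 0.3, 6.9]
opening: 0.0571
```

Request:
move_arm([
  [-0.02,0,0,0],
  [-0.08,0,0,0],
  [-0.17,0,0,0],
  [-0.27,0,0,0],
  [-0.34,0,0,0],
])

```text
time: 19.52
tool_pos: [0.4695, 0.3616, 0.1984]
tool_rot: [-2.839, 1.57, 0.302]
contact_force: [0.3, 0.2, -3.1]
opening: 0.057
```

Request:
move_arm([
  [0,0.04,0,0],
  [0,0.12,-0.02,0],
  [0,0.22,-0.05,0],
  [0,0.32,-0.08,0],
  [0,0.42,-0.11,0],
])

```text
time: 20.15
tool_pos: [0.5123, 0.1911, 0.1944]
tool_rot: [0.359, 1.567, -2.784]
contact_force: [0.5, 0.5, -1.6]
opening: 0.0573
```

Request:
move_arm([
  [0,0.1,-0.03,0],
  [0,0.2,-0.06,0],
  [0,0.3,-0.09,0],
  [0,0.4,-0.12,0],
  [0,0.5,-0.15,0],
])

```text
time: 20.78
tool_pos: [0.5719, -0.0085, 0.1943]
tool_rot: [-0.034, 1.567, 3.107]
contact_force: [0.1, 0.4, -2.7]
opening: 0.057
```

Run:
```python
from h import *
o=robot.observe(); go([.604,-.1845,.12])
im=robot.read_camera('wrist'); cv2.imwrite('pics/w11.png',im[:,:,::-1])
```

```text
pos [ 0.5719 -0.0085  0.1943] ty [-0.001 -1.    -0.   ] tz [-1.     0.001  0.004] tx [-0.004  0.    -1.   ] open 0.057 F [ 0.1  0.4 -2.7] t 20.77
shift norm [ 0.1854  0.4399 -0.0813]
twist to +y deg 179.95 norm 2.9992
```

View pics/w11.png

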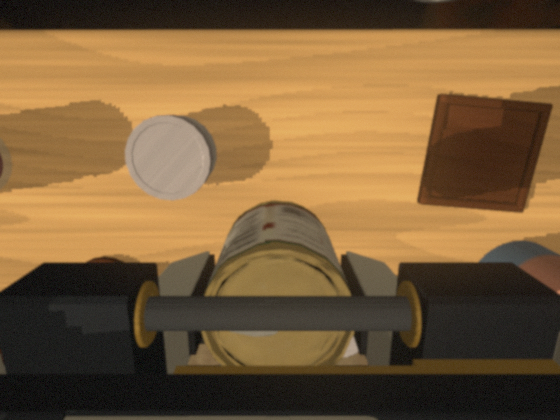

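The food tin is held upright. The square's corners are at (437,94), (551,105), (523,213) and (418,203), so I can check its position.

Run:
```python
from h import *
o=robot.observe()
P=np.array([onz('wrist',u,v,.032,o) for u,v in [(437,94),(551,105),(523,213),(418,203)]]); print(P.round(4),P.mean(0))
print('tinL',onz('wrist',168,156.5,.062,o))
go([.604,-.185,.16])
```

```text
[[ 0.6555 -0.145   0.032 ]
 [ 0.6465 -0.24    0.032 ]
 [ 0.554  -0.2333  0.032 ]
 [ 0.5636 -0.1386  0.032 ]] [ 0.60491051 -0.18922018  0.032     ]
tinL [0.60952928 0.07005591 0.062     ]
pos [ 0.5734 -0.0135  0.1942] ty [-0.004 -1.     0.003] tz [-1.     0.004  0.002] tx [-0.002 -0.003 -1.   ] open 0.0569 F [ 2.4 -4.2 -2.4] t 20.82
shift norm [ 0.0867  0.4282 -0.0782]
twist to +y deg 179.78 norm 2.9964
```

Request:
move_arm([
  [0,0.1,-0.02,0],
  [0,0.2,-0.045,0],
  [0,0.3,-0.065,0],
  [0,0.39,-0.08,0],
  [0,0.44,-0.08,0],
])

```text
time: 21.45
tool_pos: [0.6039, -0.1843, 0.1943]
tool_rot: [-0.286, 1.567, 2.854]
contact_force: [-1.2, -0.2, -3.0]
opening: 0.0572
```

Request:
move_arm([
  [0.03,0,0,0],
  [0.1,0,0,0],
  [0.18,0,0,0],
  [0.24,0,0,0],
  [0.26,0,0,0],
])

```text
time: 22.08
tool_pos: [0.6037, -0.1803, 0.0898]
tool_rot: [-0.474, 1.566, 2.668]
contact_force: [-0.9, -0.5, -1.3]
opening: 0.0572
```

Run:
```python
from h import *
o=robot.observe(); go([.604,-.185,.0623])
im=robot.read_camera('wrist'); cv2.imwrite('pics/w12.png',im[:,:,::-1])
```

```text
pos [ 0.6037 -0.1803  0.0898] ty [ 0.001 -1.    -0.002] tz [-1.    -0.001  0.004] tx [-0.004  0.002 -1.   ] open 0.0572 F [-0.9 -0.5 -1.3] t 22.07
shift norm [ 0.0688  0.0119 -0.001 ]
twist to +y deg -179.94 norm -2.9991
```

View pics/w12.png

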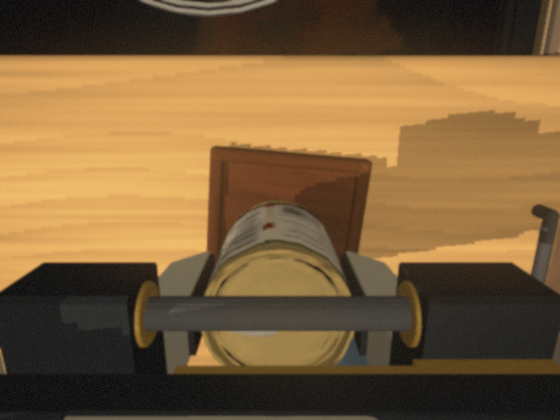

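Request:
move_arm([
  [0.02,0.005,0,0],
  [0.035,0.005,0,0],
  [0.05,0.005,0,0],
  [0.06,0.005,0,0],
  [0.06,0.005,0,0],
])

```text
time: 22.75
tool_pos: [0.6051, -0.1844, 0.068]
tool_rot: [-0.286, 1.57, 2.855]
contact_force: [0.1, 0.1, -2.1]
opening: 0.0569
```

Request:
move_arm([
  [0.004,0,0,0],
  [0.008,0,0,0],
  [0.011,0,0,0],
  [0.011,0,0,0],
])

```text
time: 23.25
tool_pos: [0.6052, -0.1844, 0.0638]
tool_rot: [-0.001, 1.571, 3.14]
contact_force: [0.5, 0.8, -2.1]
opening: 0.0569
```

Request:
move_arm([
  [0.002,0,0,0],
  [0.004,0,0,0],
  [0.004,0,0,0],
])

```text
time: 23.62
tool_pos: [0.6053, -0.1845, 0.0624]
tool_rot: [2.286, 1.571, -0.856]
contact_force: [0.5, 0.3, -1.5]
opening: 0.0569
```

Request:
move_arm([
  [0.002,0,0,0],
  [0.004,0,0,0],
  [0.004,0,0,0],
])

```text
time: 24.0
tool_pos: [0.6053, -0.1845, 0.0623]
tool_rot: [2.55, 1.57, -0.592]
contact_force: [-3.7, 1.6, 9.1]
opening: 0.0565
```

Request:
move_arm([
  [-0.003,0,0,0],
  [-0.003,0,0,0],
  [-0.003,0,0,0],
  [-0.003,0,0,0],
], gripper=0)

```text
time: 24.5
tool_pos: [0.6052, -0.1844, 0.0617]
tool_rot: [-0.045, 1.571, 3.096]
contact_force: [0.3, -0.5, -0.4]
opening: 0.0899
```

Request:
move_arm([
  [-0.05,0,0,0],
  [-0.15,0,0,0],
  [-0.25,0,0,0],
  [-0.35,0,0,0],
  [-0.42,0,0,0],
])

```text
time: 25.12
tool_pos: [0.6056, -0.1845, 0.232]
tool_rot: [2.713, 1.569, -0.428]
contact_force: [0.5, 0.2, -0.6]
opening: 0.0916
```

Run:
```python
from h import *
o=robot.observe(); go([.59,.075,.2])
im=robot.read_camera('wrist'); cv2.imwrite('pics/w13.png',im[:,:,::-1])
im=robot.read_camera('side'); cv2.imwrite('pics/s13.png',cv2.resize(im[120:340,170:370,::-1],None,fx=2.7,fy=2.7))
```

```text
pos [ 0.6056 -0.1845  0.232 ] ty [-0.    -1.     0.001] tz [-1.     0.    -0.002] tx [ 0.002 -0.001 -1.   ] open 0.0916 F [ 0.5  0.2 -0.6] t 25.12
shift norm [ 0.0794 -0.6489  0.0395]
twist to +y deg 179.98 norm 2.9996
```

View pics/w13.png

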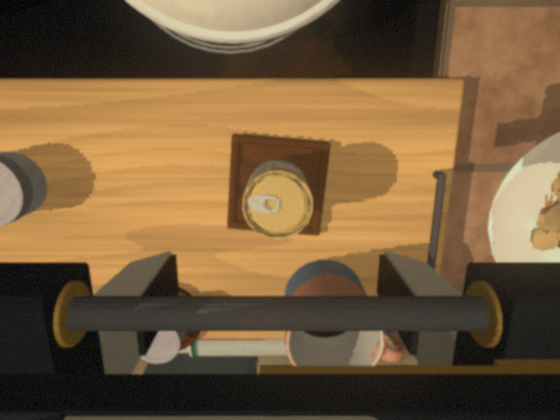

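View pics/s13.png

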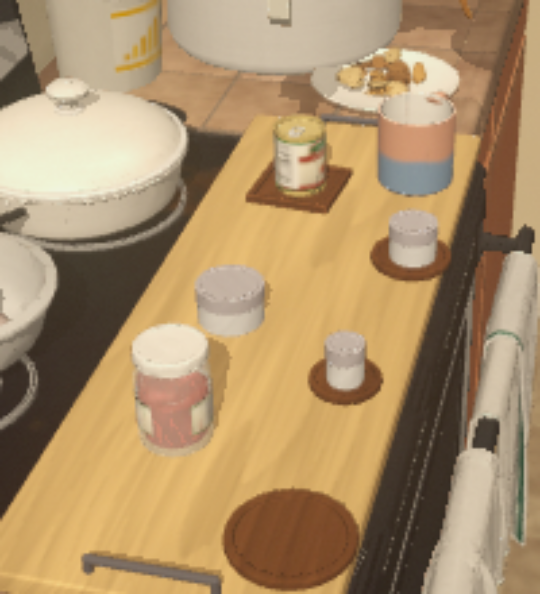

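The food tin stands inside the square at (278,203), and the other two are well placed. Now the large tin.

Request:
move_arm([
  [0,-0.1,0,0],
  [0,-0.24,0,0],
  [0,-0.38,0,0],
  [0,-0.52,0,0],
  [0.05,-0.649,0,0],
])

```text
time: 25.85
tool_pos: [0.6056, 0.0771, 0.2097]
tool_rot: [3.128, 1.569, -0.014]
contact_force: [1.2, -1.0, -0.0]
opening: 0.0919
```

Request:
move_arm([
  [0.12,0,0,0],
  [0.2,0,0,0],
  [0.2,0,0,0],
  [0.2,0,0,0],
])

```text
time: 26.35
tool_pos: [0.606, 0.075, 0.1307]
tool_rot: [3.086, 1.57, -0.057]
contact_force: [-0.0, 0.6, 0.2]
opening: 0.0916
```

Run:
```python
from h import *
o=robot.observe(); go([.606,.0755,.038])
im=robot.read_camera('wrist'); cv2.imwrite('pics/w14.png',im[:,:,::-1])
print(proj('wrist',[.606,.0755,.062],o))
```

```text
pos [0.606  0.075  0.1307] ty [-0.001 -1.     0.   ] tz [-1.     0.001 -0.001] tx [ 0.001 -0.    -1.   ] open 0.0916 F [-0.   0.6  0.2] t 26.35
shift norm [ 0.2316 -0.0012  0.0003]
twist to +y deg 179.96 norm 2.9993
(np.float64(276.28996649054835), np.float64(226.40261542662313))
```

View pics/w14.png

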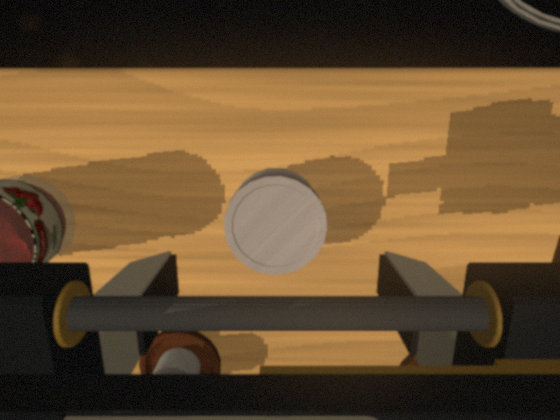

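The lid is at (276,224), as predicted. Descending.

Request:
move_arm([
  [0.06,0,0,0],
  [0.14,0,0,0],
  [0.21,0,0,0],
  [0.24,0,0,0],
  [0.24,0,0,0],
])

```text
time: 27.02
tool_pos: [0.6058, 0.075, 0.0344]
tool_rot: [2.971, 1.57, -0.171]
contact_force: [0.5, 0.5, 0.3]
opening: 0.0921
```

Request:
move_arm([
  [0,0,0,0],
  [0,0,0,0],
  [0,0,0,0],
  [0,0,0,0],
  [0,0,0,0],
], gripper=1, squeeze=25)

```text
time: 27.65
tool_pos: [0.6058, 0.0753, 0.0346]
tool_rot: [-3.01, 1.57, 0.131]
contact_force: [-0.2, 0.6, 5.4]
opening: 0.0655
```

Request:
move_arm([
  [0,0,0,0],
])

```text
time: 27.78
tool_pos: [0.6058, 0.0753, 0.0346]
tool_rot: [-3.016, 1.57, 0.126]
contact_force: [-1.1, 0.4, 4.6]
opening: 0.0656
```

Request:
move_arm([
  [-0.03,0,0,0],
  [-0.1,0,0,0],
  [-0.2,0,0,0],
  [-0.3,0,0,0],
  [-0.37,0,0,0],
])

```text
time: 28.4
tool_pos: [0.6056, 0.075, 0.1842]
tool_rot: [2.943, 1.569, -0.199]
contact_force: [0.2, -0.4, -2.3]
opening: 0.0656
```

Request:
move_arm([
  [0,-0.04,0.05,0],
  [0,-0.12,0.12,0],
  [0,-0.22,0.19,0],
  [0,-0.32,0.25,0],
  [0,-0.42,0.3,0],
])

```text
time: 29.02
tool_pos: [0.4842, 0.2441, 0.1822]
tool_rot: [0.951, 1.57, -2.191]
contact_force: [0.6, -0.0, -1.5]
opening: 0.0658
```

Request:
move_arm([
  [0,-0.1,0.02,0],
  [0,-0.2,0.03,0],
  [0,-0.27,0.03,0],
  [0,-0.287,0.03,0],
])

```text
time: 29.52
tool_pos: [0.4729, 0.3593, 0.1818]
tool_rot: [0.874, 1.57, -2.266]
contact_force: [-0.0, -0.4, -2.7]
opening: 0.0652
```

Request:
move_arm([
  [0.04,0,0,0],
  [0.1,0,0,0],
  [0.18,0,0,0],
  [0.25,0,0,0],
  [0.29,0,0,0],
])

```text
time: 30.15
tool_pos: [0.4727, 0.3561, 0.0636]
tool_rot: [0.623, 1.567, -2.521]
contact_force: [-0.4, -0.1, -1.3]
opening: 0.0653
```

Run:
```python
from h import *
o=robot.observe(); go([.474,.3577,.0406])
im=robot.read_camera('wrist'); cv2.imwrite('pics/w15.png',im[:,:,::-1])
```

```text
pos [0.4727 0.3561 0.0636] ty [-0.002 -1.     0.002] tz [-1.     0.002  0.003] tx [-0.003 -0.002 -1.   ] open 0.0653 F [-0.4 -0.1 -1.3] t 30.15
shift norm [ 0.0575 -0.0041 -0.0033]
twist to +y deg 179.9 norm 2.9983
```

View pics/w15.png

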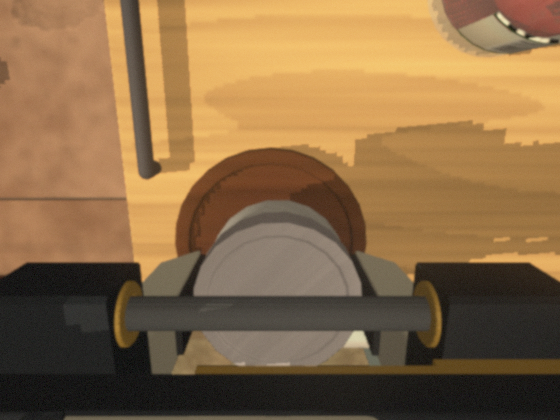

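Run:
```python
from h import *
o=robot.observe()
print(onz('wrist',271,148,.032,o)-[.052,0,0], onz('wrist',176,235,.032,o),onz('wrist',366,235,.032,o)); go([.474,.3585,.043])
```

```text
[0.4735556  0.35879795 0.032     ] [0.47979946 0.40959695 0.032     ] [0.47947512 0.30847953 0.032     ]
pos [0.4722 0.356  0.0622] ty [-0.002 -1.     0.003] tz [-1.     0.002  0.005] tx [-0.005 -0.003 -1.   ] open 0.0657 F [-0.3 -1.  -4.1] t 30.2
shift norm [ 0.048  -0.0065 -0.0048]
twist to +y deg 179.9 norm 2.9984
```

The coaster is at (0.4736, 0.3588). Lowering.

Request:
move_arm([
  [0.02,0,0,0],
  [0.035,0,0,0],
  [0.046,0,0,0],
  [0.046,0,0,0],
  [0.046,0,0,0],
])

```text
time: 30.82
tool_pos: [0.4737, 0.3582, 0.0478]
tool_rot: [-2.717, 1.57, 0.425]
contact_force: [-0.3, -1.1, -0.7]
opening: 0.0658
```

Request:
move_arm([
  [0.006,0,0,0],
  [0.011,0,0,0],
  [0.014,0,0,0],
  [0.014,0,0,0],
])

```text
time: 31.32
tool_pos: [0.4734, 0.358, 0.0417]
tool_rot: [0.624, 1.57, -2.518]
contact_force: [-0.2, 1.3, -2.3]
opening: 0.0653
```

Request:
move_arm([
  [0.002,0,0,0],
  [0.003,0,0,0],
  [0.003,0,0,0],
])

```text
time: 31.7
tool_pos: [0.4736, 0.358, 0.0407]
tool_rot: [2.357, 1.571, -0.785]
contact_force: [0.7, 0.6, -2.3]
opening: 0.0659
```

Request:
move_arm([
  [0.002,0,0,0],
  [0.004,0,0,0],
  [0.004,0,0,0],
])

```text
time: 32.08
tool_pos: [0.4736, 0.358, 0.0406]
tool_rot: [-2.851, 1.57, 0.29]
contact_force: [-4.2, -2.1, 10.4]
opening: 0.0655
```

Seated at the expected height. Releasing.

Request:
move_arm([
  [-0.003,0,0,0],
  [-0.003,0,0,0],
  [-0.003,0,0,0],
  [-0.003,0,0,0],
], gripper=0)

```text
time: 32.58
tool_pos: [0.4735, 0.358, 0.04]
tool_rot: [0.851, 1.57, -2.291]
contact_force: [0.2, -0.5, -0.4]
opening: 0.0916
```

Request:
move_arm([
  [-0.04,0,0,0],
  [-0.12,0,0,0],
  [-0.25,0,0,0],
  [-0.4,0,0,0],
  [-0.5,0,0,0],
])

```text
time: 33.2
tool_pos: [0.474, 0.3583, 0.2448]
tool_rot: [-2.641, 1.566, 0.5]
contact_force: [-0.6, 0.7, -0.5]
opening: 0.092
```

Request:
move_arm([
  [-0.05,0.06,0.08,0],
  [-0.1,0.12,0.15,0],
  [-0.1,0.12,0.2,0],
  [-0.1,0.12,0.2,0],
])

```text
time: 33.7
tool_pos: [0.3927, 0.31, 0.282]
tool_rot: [-2.632, 1.568, 0.51]
contact_force: [-0.9, -0.5, -0.3]
opening: 0.092
```

Run:
```python
from h import *
o=robot.observe(); go([.474,.3577,.0406])
for n in ('wrist','top','side'):
    im=robot.read_camera(n); cv2.imwrite(f'pics/{n}16.png',im[:,:,::-1])
s=cv2.imread('pics/side16.png'); cv2.imwrite('pics/s16z.png',cv2.resize(s[120:340,170:370],None,fx=2.7,fy=2.7,interpolation=2))
```

```text
pos [0.3927 0.31   0.282 ] ty [ 0.    -1.    -0.001] tz [-1.    -0.    -0.002] tx [ 0.002  0.001 -1.   ] open 0.092 F [-0.9 -0.5 -0.3] t 33.7
shift norm [ 0.604  -0.1184 -0.202 ]
twist to +y deg -179.98 norm -2.9997
```

View pics/wrist16.png

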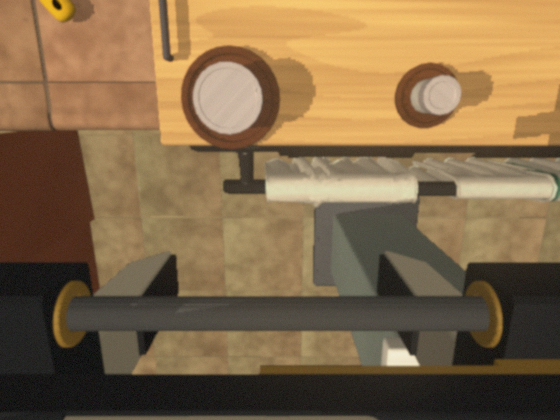

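View pics/s16z.png

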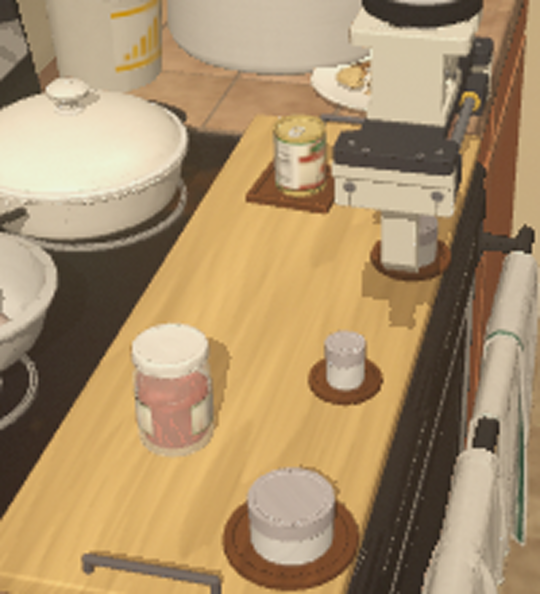

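View pics/top16.png

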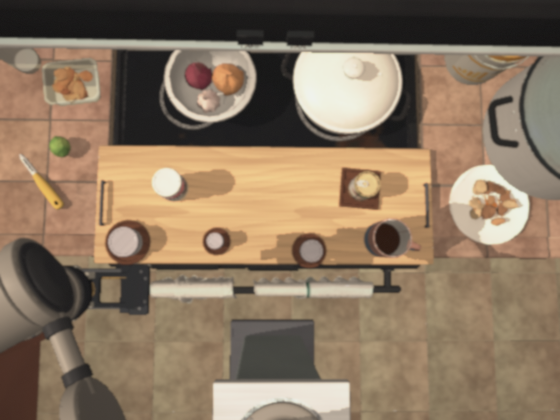

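All four tins sit inside their rims: in the top view, lids are at large (125,241), small (215,241), medium (311,250) and food (369,185). The jam jar and mug appear where they were. I'll do one quick numeric check.

Run:
```python
from h import *
a=cv2.imread('pics/top0.png').astype(int);b=cv2.imread('pics/top16.png').astype(int)
d=abs(a-b).max(2)>50
print('jam diff px',d[165:200,150:182].sum(),'mug diff px',d[218:260,368:415].sum())
for n,u,v,z,c in [('L',125,241,.068,(.4736,.358)),('S',215,241,.068,(.4775,.153)),('M',311.5,250.5,.068,(.457,-.063)),('F',369,185,.1,(.604,-.186))]:
    p=onz('top',u,v,z); print(n,p.round(4),(p[:2]-c).round(4))
```

```text
jam diff px 0 mug diff px 671
L [0.4739 0.3529 0.068 ] [ 0.0003 -0.0051]
S [0.4749 0.1529 0.068 ] [-0.0026 -0.0001]
M [ 0.4547 -0.0639  0.068 ] [-0.0023 -0.0009]
F [ 0.5995 -0.1885  0.1   ] [-0.0045 -0.0025]
```

All the tin offsets are within limits, but the mug region differs from the first picture, so I'll compare the two.

Run:
```python
import cv2,numpy as np
a=cv2.imread('pics/top0.png')[205:275,350:440];b=cv2.imread('pics/top16.png')[205:275,350:440]
cv2.imwrite('pics/mug.png',cv2.resize(np.hstack([a,b]),None,fx=4,fy=4,interpolation=2))
```

```text
(no output)
```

View pics/mug.png

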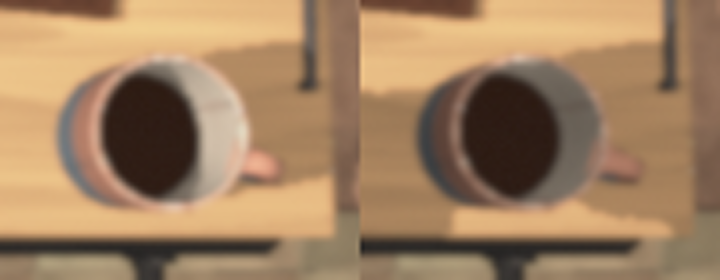

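The mug hasn't moved; the difference is only the arm's shadow on it. Handing in.

```bash
python3 -c "
from h import *
print(robot.observe()['time']); print(robot.hand_in())"
```

```text
33.85
the job is handed in; nothing more can be done
None
```

I took the stack apart and stood the small, medium and large tins in their matching round coasters, and moved the food tin to the square one. I handed the job in at 33.9 s, with the gripper open and clear of everything.

**Tin positions:** My last check, from the top camera, put the tins about 5 mm (large), 3 mm (small), 2.5 mm (medium) and 5 mm (food) from their coaster centres. All four are well within the limits. Each tin touched down at the height expected for the coaster floor, and all looked upright in the pictures.

**Mug and jam jar:** The jam jar region was unchanged between the first and last pictures. The automatic comparison did flag the mug (671 changed pixels), but a side-by-side view showed only the arm's shadow on it, and the mug had not moved.

**Camera disagreement:** The side camera placed things about 8–12 mm further in y than the top camera, so I used the top and wrist cameras instead.

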